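Load an ignition module in the bench tester and hold its contact cap on

TASK

Set the ignition module into the tester's blue pocket, fully home, and swing the red locking lever shut over it against its stop. Then take the orange contact cap, press it over the brass stud until it clicks, and keep pressing until the copper ring beneath it is all the way down; finish still holding the cap pressed down with the gripper. Leave the other parts on the counter where they lie.

Things in the scene. Friction and masses are not known exactly. Their poses are not given: they have to be found in the camera images.
- module_mid (a point): Loose ignition module: black block with two aluminium bands and two brass contacts on top, 40 mm (its x) by 56 mm (its y) by 48 mm tall, about 0.18 kg, standing upright on the counter. The point is its centre, 24 mm above its underside; z up. A half turn about z makes no difference.
- stand: Grey ignition tester: fixed base plate 150 mm (x) by 290 mm (y), 18 mm thick, origin at the middle of its underside, z up. It carries the blue pocket at y = +55 mm, the red lever's upright pivot at y = +125 mm and the brass stud at y = -85 mm, all at x = 0.
- pocket (a point): Centre of the floor of the blue pocket, 24 mm above the counter; axes as the tester's. Inside it is 44 mm (x) by 60 mm (y), 20 mm deep, with a chamfered mouth; its walls are 11 mm thick. A module fully home has its centre 24 mm above this point and its x along the pocket's x, either way round; it then stands 28 mm out of the pocket.
- lever (a joint): Red lever turning about its upright pivot. 0 rad = shut against its stop, lying along the tester's -y over the middle of the pocket; it opens clockwise seen from above, pointing along the tester's -x at 1.57; limit 1.8. Starts at 1.25 to 1.7, stays where left, moves with about 1.5 N at the knob. Passes 3 mm above a module that is fully home; one that is not blocks it.
- lever_knob (a point): Centre (half-way up) of the black upright round knob on the lever, 16 mm in diameter and 34 mm tall, 90 mm from the pivot's axis. The flat lever beneath it is 22 mm wide and 8 mm thick, its underside 75 mm and its top 83 mm above the counter; the point is 100 mm above the counter.
- cap_mid (a point): Loose orange contact cap, round, 40 mm in diameter and 44 mm tall, about 50 g, standing mouth down on the counter. The point is its centre, 22 mm above its mouth; z points to the closed end. The brass lip in its mouth has a bore 19 mm wide and 4 mm deep; the chamber above is 28 mm wide and reaches 38 mm up from the mouth.
- stud (a point): Foot of the upright brass stud, on its axis, 36 mm above the counter; z up. The stud is 16 mm in diameter up to 30 mm above this point, then tapers to 7 mm at its tip 36 mm up. Three sprung steel balls stand out of it 15.5 mm up (23 mm across them).
- home (a point): Point on the stud's axis 24 mm above its foot, where the cap's centre is when pressed all the way down. As the cap comes down, the balls resist from 17 mm above this, the push peaking at about 12 N at 16 mm; then it falls away, and the cap clicks on between 9 and 6 mm. From 4 mm above, it pushes the copper ring down with it.
- ring (a joint): Sprung copper contact ring, 31 mm in diameter, round the foot of the stud. 0 m = up, 0.004 m = pressed all the way down against its stop; needs about 2 N to start and 8 N to go all the way down, and springs back up when the cap is not held down.
- crankshaft: Bystander: forged steel crankshaft, 240 mm long, about 80 mm across, lying at the far side of the counter. Origin below its middle.
- camshaft: Bystander: steel camshaft 150 mm long with a white gear 62 mm in diameter, on two black feet. Origin below its middle.
- piston_mid (a point): Bystander: aluminium piston standing upright, 65 mm in diameter, 55 mm tall; point at its centre.
- float: Bystander: flat brass carburetor float ring, 44 mm in diameter, 16 mm high, with a small hinge tab. Origin at the middle of its underside.
- oil_can: Bystander: red can with yellow label, 60 mm in diameter, 110 mm tall. Origin at the middle of its underside.
Things that resemble listed ones, but are neither listed nor needed, are in the scene too. Of the things like the part that bears cap_mid, leave any that is green, purple or white; of the rest the smaller one is meant.

How it is judged:
By the outcome, as a careful person would: the job done as asked, in the order asked, and still so for the second after the job is handed in, while the arm keeps its last pose, push and grip.
It also fails if it takes over 72 s, if anything falls off the work surface, if the arm or the gripper's body presses on something with over 40 N, if the wrist force passes 120 N, or if a joint passes its speed limit or range.

ROBOT

A 7-joint arm with a two-finger parallel gripper is mounted at the origin on the work surface. World frame = base frame: x ahead of the robot, y to its left, z up, the work surface at z = 0. Lengths are in m, angles in rad, forces in N, time in s.
With the tool pointing down it reaches from about 0.425 to 0.925 m from the base axis. Payload 6.8 kg.
Tool frame: the origin (TCP) lies at the very end of the fingers, on their centre line; the grasp point (between the pads) lies 19 mm behind it; z points along the fingers, y is the line along which they close (so a half turn about z gives the same grasp; the last joint's range is limited). The gripper opens to 85 mm and grips with 20 to 120 N. Pads are 22 mm wide; open, the fingers measure 114 mm over their backs; the gripper's body (76 mm by 85 mm) begins 54 mm behind the grasp point. The pads swing forward as they close: fully open they stand 13 mm farther back than shut.
Start: joints at [1.001, 0.477, 0.022, 1.555, -0.011, 1.109, -0.083], TCP at [0.301, -0.604, 0.231] pointing down, gripper open.
Joint ranges: [-2.96, 2.96], [-0.34, 2.1], [-1.41, 1.46], [0.24, 2.44], [-1.37, 4.51], [0.17, 1.92], [-2.96, 2.96]. Speed limits (rad/s): [2.39, 2.39, 3.14, 3.14, 3.14, 3.14, 3.14].

INTERFACE

Orientations are given as a rotation vector (axis times angle).
In Python, from bench import r gives the robot as it stands.
- The arm moves only by the tool play_rows, never from a script. Its argument "targets" is text: rows parted by semicolons, each of 5 numbers parted by spaces: the closure, from -1 (fully open) to 1 (shut), then the shift along the tool's x, y, z in m, then the turn about the tool's z in rad. In form: gripper dx dy dz spin; .... A call has 1 to 8 rows; each row is the pose to reach, as a shift and turn from the pose commanded when the call began, along the tool's axes at that moment; what a row does not reach only later rows make up. A row lasts 1/12 s, in which the tool goes at most 41.7 mm and 7.16 degrees, less where a joint would pass 70% of its speed; a pose out of reach is approached as far as the arm can. A call with a gripper value outside its range is refused whole. The fingers move at their own pace and stop on an object; "squeeze" is the grip in N (left out, the last holds). Time passes only in rows, so rows that repeat a pose let the fingers close. It gives the time, the measured TCP pose, the force, the opening and the grip force at its end, in the units of the state.
- r.get_obs(): the state, without advancing time (a new reading comes with each control period).
- r.grab_frame(name): name is "scene" or "top" or "wrist"; returns the picture (480x640x3 uint8, red, green, blue); there is no depth.
- r.camera_info(name): a dict with "fov_y" (degrees; the focal length in pixels is half the picture's height over the tangent of half this angle, whatever the lens; pixels are square), "cx", "cy" (the principal point, pixels), "k1" (the pictures are not rectified: a ray, as slopes to the right and down, at radius r is drawn at 1 + k1 r^2 times it, then the intrinsics apply), "position" and "rotation" of the camera in the world. Camera axes: x right, y down, z forward; pixel columns grow to the right and rows downward; lengths in m; the calibration is good to about 2 mm. A picture is of the moment at which its call begins: read the wrist's pose just before it. camera_info takes no time and is no camera call; for the wrist camera it gives the pose at the moment of the call.
- r.hand_in(): hands the job in; it is judged then, once.
The state is a dict: "clock": time; "joints": joint angles; "qvel": joint speeds; "tau": joint torques, N m; "tcp_pos": TCP position; "orientation": TCP orientation; "contact_force": force on the tool from outside, world axes, zero at the start; "moment": the same for the moment, N m; "grip_width": finger opening in m; "gripper_force": force on a finger pad.
Only numpy, scipy, OpenCV 4.12 (cv2) and the standard library are available. Lean on these libraries where they do the work, as an engineer would, in place of code of your own. Each camera call takes 0.05 s, during which the arm holds its last target. There are 200 camera calls.

## Working session

There is one attempt and no reset: what is moved stays moved. The work goes in short steps, Python scripts to look and compute and a tool call to move; the robot and the scene stay as the last step left them, time stands still between calls to the robot, and variables do not carry over. Pictures are saved under pics/ and viewed, at most 10 in all, crops included, and the job is handed in when it is done.

Besides the shell and the picture viewer there is one more tool, called after ">>>" as name(argument=value, ...) on one line, values as JSON. play_rows: Moves the arm, as the interface text tells. Its arguments: {"type":"object","properties":{"targets":{"type":"string"},"squeeze":{"type":"number"}},"required":["targets"]}

```bash
mkdir -p pics; cat > h.py <<'E'
from bench import r
import numpy as np, cv2
from scipy.spatial.transform import Rotation as R
def cam(n):
    c=r.camera_info(n); f=240/np.tan(np.radians(c["fov_y"])/2)
    return c,f,np.array(c["position"]),np.array(c["rotation"]).reshape(3,3)
def ray(c,uv):
    c,f,p,M=c
    K=np.array([[f,0,c["cx"]],[0,f,c["cy"]],[0,0,1.]])
    s=cv2.undistortPoints(np.array([[uv]],float),K,np.array([c["k1"],0,0,0,0.]))[0,0]
    x=s.copy()
    d=M@np.array([x[0],x[1],1]); return p,d/np.linalg.norm(d)
def onz(c,uv,z):
    p,d=ray(c,uv); return p+d*(z-p[2])/d[2]
def tri(rays):
    A=sum(np.eye(3)-np.outer(d,d) for p,d in rays); b=sum((np.eye(3)-np.outer(d,d))@p for p,d in rays)
    return np.linalg.solve(A,b)
def proj(c,P):
    c,f,p,M=c; q=M.T@(np.array(P)-p); s=q[:2]/q[2]; s=s*(1+c["k1"]*(s@s)); return s*f+[c["cx"],c["cy"]]
def snap(n,name):
    c=cam(n); im=r.grab_frame(n); cv2.imwrite(f"pics/{name}.png",im[:,:,::-1]); return c,im
E
python3 - <<'E'
from h import *
for n in("scene","top","wrist"):
    c,im=snap(n,n+"0"); print(n,c[0])
o=r.get_obs(); print(o)
a=cv2.imread("pics/scene0.png");b=cv2.imread("pics/top0.png")
E
```

```text
Traceback (most recent call last):
  File "h.py", line 21, in snap
    c=cam(n); im=r.grab_frame(n); cv2.imwrite(f"pics/{name}.png",im[:,:,::-1]); return c,im
  File "h.py", line 6, in cam
    return c,f,np.array(c["position"]),np.array(c["rotation"]).reshape(3,3)
                                       ~~~~~~~~~~~~~~~~~~~~~~~~~~~~~~~^^^^^
ValueError: cannot reshape array of size 3 into shape (3,3)
```

```bash
sed -i 's/np.array(c\["rotation"\]).reshape(3,3)/R.from_rotvec(c["rotation"]).as_matrix()/' h.py
python3 - <<'E'
from h import *
for n in("scene","top","wrist"):
    c,im=snap(n,n+"0"); print(n,c[0])
o=r.get_obs(); print(o)
E
```

```text
scene {'fov_y': 50.98988527472611, 'cx': 319.82618254584077, 'cy': 237.0828713276413, 'k1': -0.02455366793527702, 'position': array([ 1.41612474, -0.0512739 ,  0.91418111]), 'rotation': array([-1.80913234, -1.65308135,  0.71718806])}
top {'fov_y': 44.16296286030107, 'cx': 318.9228536974871, 'cy': 238.29600929532492, 'k1': -0.05229651809953433, 'position': array([0.3123912 , 0.011789  , 1.59277938]), 'rotation': array([-2.09916288,  2.1392446 , -0.16739811])}
wrist {'fov_y': 67.0199643867252, 'cx': 316.7496141899646, 'cy': 237.2898689776877, 'k1': 0.0006718096846735613, 'position': array([ 0.37189238, -0.56739573,  0.37278552]), 'rotation': array([ 2.43192565, -1.50535086, -0.24643302])}
{'clock': 0.15, 'joints': array([ 1.00089169,  0.47761047,  0.02233151,  1.55617836, -0.01152971,
        1.10930588, -0.08308622]), 'qvel': array([-4.10553652e-04, -1.61437230e-03,  5.86786738e-04, -3.87739629e-03,
        4.66241508e-05,  8.03230343e-05,  5.25166446e-04]), 'tau': array([ 3.11979478e-03, -5.96920431e+01,  1.61034342e+00, -2.81492168e+01,
        1.26315106e-02,  6.49713664e-03,  2.23917141e-05]), 'tcp_pos': array([ 0.30057289, -0.60389456,  0.23056801]), 'orientation': array([-3.05691622e+00, -7.18718801e-01,  5.88249406e-04]), 'contact_force': array([-1.29517423,  0.04043803, -0.3803052 ]), 'moment': array([-0.07169388,  0.00886145,  0.03825343]), 'gripper_force': 0.0, 'grip_width': 0.08563072742171618}
```

View pics/top0.png

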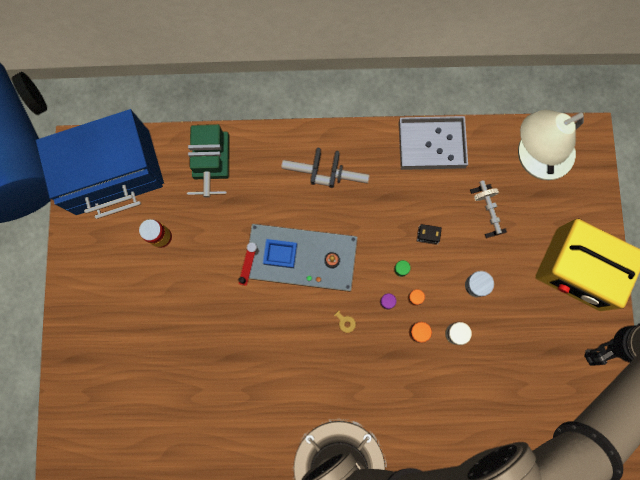

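View pics/scene0.png

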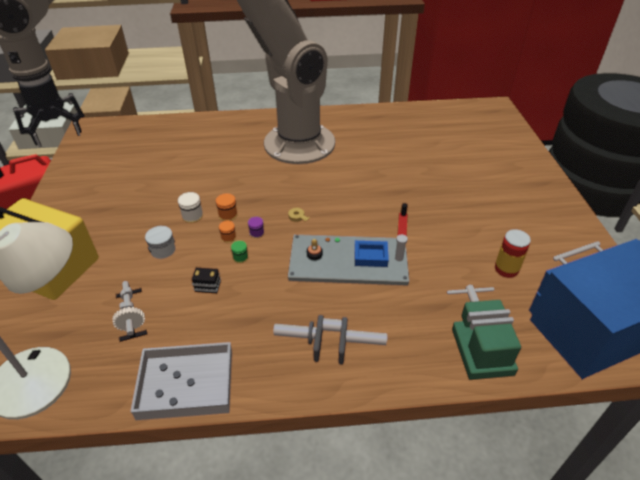

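```bash
python3 - <<'E'
from h import *
T=cam("top");S=cam("scene")
pts=dict(module=((429,232),(206,279)),pocket=((281,253),(372,252)),stud=((332,259),(314,243)),cap=((417,297),(228,230)),knob=((243,281),(404,209)),pivot=((252,247),(401,240)))
for k,(a,b) in pts.items():
    ra,rb=ray(T,a),ray(S,b);P=tri([ra,rb]);print(k,P.round(3), (proj(T,P)-a).round(1))
for z,n in((.018,"plate"),):
    c=[onz(T,p,z) for p in((252,226),(356,237),(350,290),(246,279))]; print(np.round(c,3)); print(np.mean(c,0))
    e=c[0]-c[1]+c[3]-c[2]; print("yaw stand y axis",np.degrees(np.arctan2(e[1],e[0])))
print(R.from_rotvec(r.get_obs()["orientation"]).as_matrix().round(3))
E
```

```text
module [ 0.604 -0.254  0.031] [-0.2  0. ]
pocket [0.555 0.146 0.035] [-1.1 -0.1]
stud [0.533 0.007 0.056] [-0.1 -0. ]
cap [ 0.431 -0.213  0.026] [-1.   0.1]
knob [0.475 0.237 0.098] [-0.8 -0.1]
pivot [0.565 0.214 0.079] [-0. -0.]
[[ 0.633  0.223  0.018]
 [ 0.597 -0.059  0.018]
 [ 0.454 -0.039  0.018]
 [ 0.489  0.239  0.018]]
[0.5432295  0.09077064 0.018     ]
yaw stand y axis 82.76459759865602
[[ 0.895  0.446 -0.001]
 [ 0.446 -0.895  0.001]
 [-0.    -0.001 -1.   ]]
```

View pics/wrist0.png

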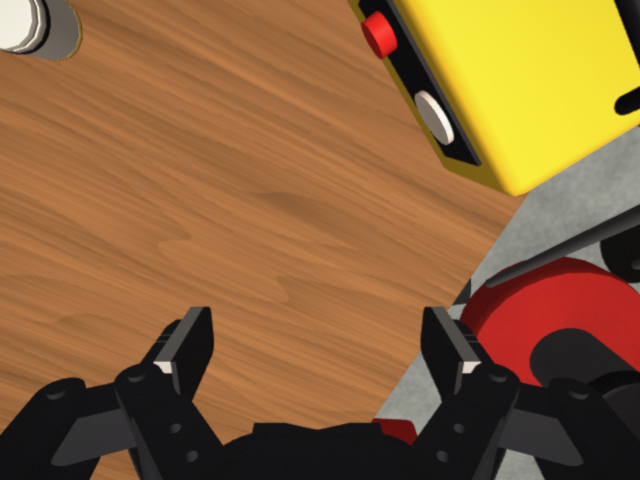

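The top view shows the module at (429,233), the pocket at (281,253), the stud at (332,260) and the knob at (243,281). The small orange cap, which is the target, is at (417,297), and the larger orange one at (421,332). The scene view agrees. The wrist view shows only the counter, with the fingertips around row 330.

```bash
cat >> h.py <<'E'
def tcp():
    o=r.get_obs(); return np.array(o["tcp_pos"]),R.from_rotvec(o["orientation"]).as_matrix()
def go(P,head=None):
    """tool-axis shift to world TCP P, and spin to tool-x heading (deg)"""
    p,M=tcp(); d=M.T@(np.array(P)-p); h=np.degrees(np.arctan2(M[1,0],M[0,0]))
    s=0 if head is None else -np.radians((head-h+180)%360-180)
    print("at",p.round(4),"head",round(h,2),"shift",d.round(4),"spin",round(s,4))
E
python3 - <<'E'
from h import *
p,M=tcp(); c=cam("wrist")
print("cam in tool",(M.T@(c[2]-p)).round(4)); print((M.T@c[3]).round(3))
for z in(0,.1,.2): print(z, proj(c,p+M@np.array([0,0,z])))
go([.604,-.254,.2],83)
E
```

```text
cam in tool [ 0.0801 -0.001  -0.1424]
[[ 0.    -0.949 -0.315]
 [ 1.     0.    -0.001]
 [ 0.001 -0.315  0.949]]
0 [319.37725246 307.79792391]
0.1 [318.52315642 236.85035466]
0.2 [318.13210602 204.36426063]
at [ 0.3006 -0.6039  0.2306] head 26.46 shift [ 0.4276 -0.178   0.0308] spin -0.9868
```

>>> play_rows(targets="-1 0.035 -0.015 0 -0.12; -1 0.07 -0.03 0 -0.24; -1 0.105 -0.045 0 -0.36; -1 0.14 -0.06 0 -0.48; -1 0.175 -0.075 0 -0.6; -1 0.21 -0.09 0 -0.72; -1 0.245 -0.105 0 -0.84; -1 0.28 -0.12 0 -0.96")

```text
clock: 0.82
tcp_pos: [0.4987, -0.3706, 0.2312]
orientation: [-2.375, -2.057, 0.0]
contact_force: [0.0, -0.1, 0.4]
grip_width: 0.0854
gripper_force: 0.0
```

>>> play_rows(targets="-1 0.033 0.022 0.008 0; -1 0.065 0.044 0.015 0; -1 0.098 0.066 0.023 0; -1 0.13 0.088 0.03 0; -1 0.13 0.088 0.03 0; -1 0.13 0.088 0.03 0")

```text
clock: 1.32
tcp_pos: [0.6057, -0.2528, 0.2002]
orientation: [-2.373, -2.056, -0.001]
contact_force: [-0.2, -0.1, -0.5]
grip_width: 0.0855
gripper_force: 0.0
```

```bash
python3 - <<'E'
from h import *
c,im=snap("wrist","w1"); print(tcp()[0])
np.save("w1.npy",np.array([0]))
import pickle; pickle.dump(c,open("w1.pkl","wb"))
E
```

```text
[ 0.60442267 -0.25567957  0.20063576]
```

View pics/w1.png

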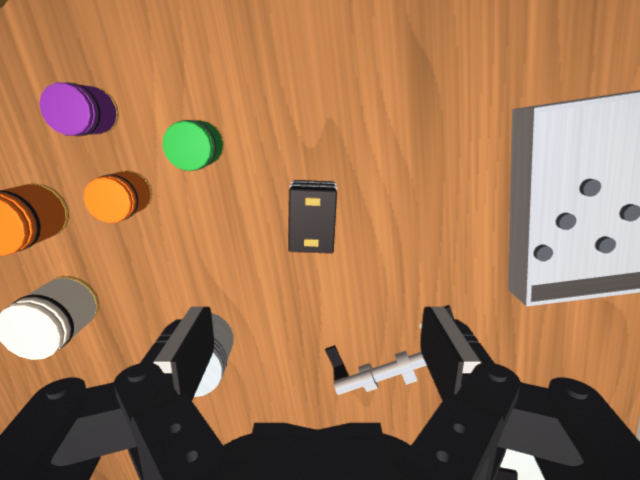

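The wrist view shows the module top with corners at about (290,188), (336,189), (333,252) and (289,251). The small orange cap's top is at (108,199).

```bash
python3 - <<'E'
from h import *
import pickle
c=pickle.load(open("w1.pkl","rb")); T=cam("top")
q=[(290,188),(336,189),(333.5,252),(289,251)]
c4=np.array([onz(c,p,.048) for p in q]); print(c4.round(4)); m=c4.mean(0); print("centre",m)
print([np.linalg.norm(c4[i]-c4[(i+1)%4]).round(4) for i in range(4)])
a=c4[0]-c4[3]+c4[1]-c4[2]; print("long heading",np.degrees(np.arctan2(a[1],a[0])))
b=onz(c,(313,202),.048)-onz(c,(311,243),.048); print("contacts heading",np.degrees(np.arctan2(b[1],b[0])))
print("tri module", tri([ray(c,np.mean(q,0)),ray(T,(429,232))]).round(4))
P=onz(c,(108,199),.044); print("cap",P, "tri",tri([ray(c,(108,199)),ray(T,(417,296.5))]).round(4))
go([m[0],m[1],.12],np.degrees(np.arctan2(a[1],a[0])))
E
```

```text
[[ 0.5862 -0.2231  0.048 ]
 [ 0.6234 -0.2293  0.048 ]
 [ 0.6143 -0.2837  0.048 ]
 [ 0.5763 -0.2773  0.048 ]]
centre [ 0.60005382 -0.25335576  0.048     ]
[np.float64(0.0377), np.float64(0.0551), np.float64(0.0386), np.float64(0.0551)]
long heading 80.04187150531799
contacts heading 78.88203540373624
tri module [ 0.6003 -0.2512  0.0521]
cap [ 0.43304712 -0.21126872  0.044     ] tri [ 0.4314 -0.2123  0.0414]
at [ 0.6044 -0.2557  0.2006] head 81.58 shift [ 0.0016 -0.0046  0.0806] spin 0.0269
```

>>> play_rows(targets="-1 0.002 -0.005 0.035 0.03; -1 0.002 -0.005 0.07 0.03; -1 0.002 -0.005 0.1 0.03; -1 0.002 -0.005 0.1 0.03; -1 0.002 -0.005 0.1 0.03")

```text
clock: 1.78
tcp_pos: [0.5977, -0.2554, 0.1004]
orientation: [-2.411, -2.01, 0.004]
contact_force: [1.1, -0.5, 1.4]
grip_width: 0.0856
gripper_force: 0.0
```

```bash
python3 - <<'E'
from h import *
import pickle
c1=pickle.load(open("w1.pkl","rb"))
c,im=snap("wrist","w2")
g=cv2.cvtColor(im,cv2.COLOR_RGB2HSV)
m=((g[...,2]<90)).astype(np.uint8); m[300:]=0
n,l,s,ce=cv2.connectedComponentsWithStats(m); print([ (s[i].tolist()) for i in range(1,n) if s[i,4]>800])
y=((g[...,0]>18)&(g[...,0]<32)&(g[...,1]>130)&(g[...,2]>170)).astype(np.uint8)
n,l,s,ce=cv2.connectedComponentsWithStats(y); k=[i for i in range(1,n) if s[i,4]>60]; print([(s[i].tolist(),ce[i].round(1).tolist()) for i in k])
E
```

```text
[[0, 79, 40, 68, 2144], [130, 121, 63, 70, 1183], [288, 210, 70, 90, 5498]]
[([312, 229, 21, 10, 210], [322.0, 233.5]), ([312, 287, 21, 9, 184], [321.7, 291.0])]
```

View pics/w2.png

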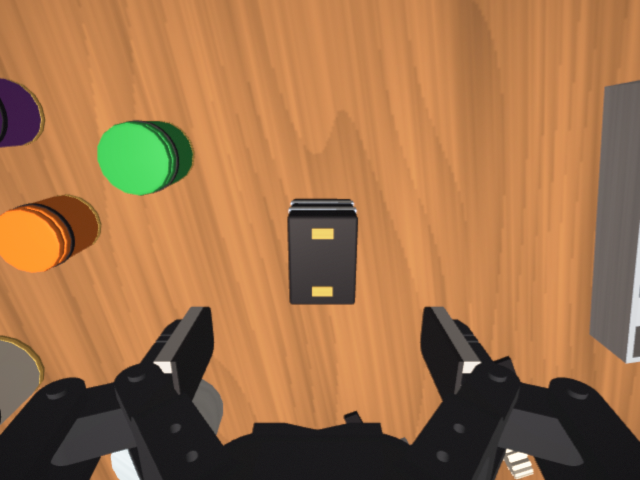

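The module is square to the fingers, with its contacts at (322,233) and (322,291). The cap's top is at about (33,240).

```bash
python3 - <<'E'
from h import *
import pickle
c1=pickle.load(open("w1.pkl","rb")); c=cam("wrist")
for a,b in(((313,202),(322,233.5)),((311,243),(321.7,291))): print(tri([ray(c1,a),ray(c,b)]).round(4))
m=(onz(c,(322,233.5),.048)+onz(c,(321.7,291),.048))/2; print(m)
d=onz(c,(322,233.5),.048)-onz(c,(321.7,291),.048); h=np.degrees(np.arctan2(d[1],d[0])); print("module long heading",h)
print("cap",tri([ray(c1,(108,199)),ray(c,(33,240))]).round(4),onz(c,(33,240),.044).round(4))
go([m[0],m[1],.024],h)
E
```

```text
[ 0.604  -0.2366  0.0516]
[ 0.5973 -0.2715  0.0518]
[ 0.60120035 -0.2555568   0.048     ]
module long heading 79.61057827104887
cap [ 0.4241 -0.2142  0.0291] [ 0.4374 -0.2125  0.044 ]
at [ 0.5995 -0.2555  0.1024] head 79.63 shift [0.0003 0.0016 0.0784] spin 0.0003
```

>>> play_rows(targets="-1 0 0.002 0.035 0; -1 0 0.002 0.065 0; -1 0 0.002 0.077 0; 0.9 0 0.002 0.077 0; 0.9 0 0.002 0.077 0; 0.9 0 0.002 0.077 0; 0.9 0 0.002 0.077 0; 0.9 0 0.002 0.077 0", squeeze=40)

```text
clock: 2.5
tcp_pos: [0.6033, -0.255, 0.0269]
orientation: [2.409, 2.011, 0.003]
contact_force: [-1.8, 0.2, 6.5]
grip_width: 0.0393
gripper_force: 42.2
```

>>> play_rows(targets="0.9 0 0 0 0; 0.9 0 0 0 0; 0.9 0 0 -0.03 0; 0.9 0 0 -0.07 0; 0.9 0 0 -0.11 0; 0.9 0 0 -0.14 0; 0.9 0 0 -0.14 0")

```text
clock: 3.08
tcp_pos: [0.6061, -0.2555, 0.1732]
orientation: [2.402, 2.006, 0.011]
contact_force: [2.1, -0.7, -1.4]
grip_width: 0.0393
gripper_force: 41.5
```

```bash
python3 - <<'E'
from h import *
y=82.76
go([.5425+.0065,.1462,.17],82.76)
E
```

```text
at [ 0.6061 -0.2555  0.1732] head 79.73 shift [ 0.3851 -0.1278  0.0006] spin -0.0529
```

>>> play_rows(targets="0.9 0.04 -0.016 0 -0.05; 0.9 0.08 -0.032 0 -0.05; 0.9 0.12 -0.048 0 -0.05; 0.9 0.16 -0.064 0 -0.05; 0.9 0.2 -0.08 0 -0.05; 0.9 0.24 -0.096 0 -0.05; 0.9 0.28 -0.112 0 -0.05; 0.9 0.31 -0.128 0 -0.05")

```text
clock: 3.75
tcp_pos: [0.5312, 0.0734, 0.1649]
orientation: [2.359, 2.073, 0.002]
contact_force: [0.9, 0.6, -1.3]
grip_width: 0.0388
gripper_force: 41.4
```

>>> play_rows(targets="0.9 0 0 0 0; 0.9 0 0 0 0; 0.9 0 0 0 0")

```text
clock: 4.0
tcp_pos: [0.5315, 0.0711, 0.1645]
orientation: [2.359, 2.074, -0.0]
contact_force: [0.4, -0.5, -2.2]
grip_width: 0.0394
gripper_force: 41.4
```

```bash
python3 - <<'E'
from h import *
import pickle
c,im=snap("wrist","w3"); print(tcp()[0]); pickle.dump(c,open("w3.pkl","wb"))
E
```

```text
[0.53172625 0.07007288 0.16439107]
```

View pics/w3.png

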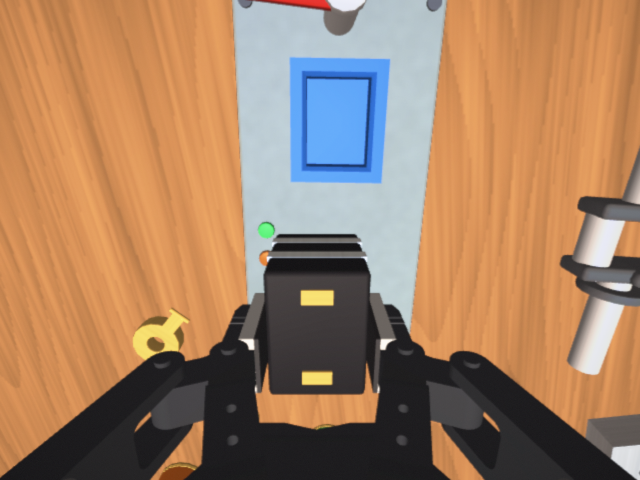

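The pocket rim's outer corners are at (291,58), (390,59), (382,183) and (291,182). The held module's contacts are at (317,298) and (317,378), and it is square in the grip.

```bash
python3 - <<'E'
from h import *
import pickle
c=pickle.load(open("w3.pkl","rb")); p,M=tcp(); T=cam("top")
im=cv2.imread("pics/w3.png"); g=cv2.cvtColor(im,cv2.COLOR_BGR2HSV)
m=((g[...,0]>100)&(g[...,0]<125)&(g[...,1]>120)).astype(np.uint8)
k,_=cv2.findContours(m,0,1); k=max(k,key=cv2.contourArea); q=cv2.approxPolyDP(cv2.convexHull(k),8,True)[:,0]; print(q.tolist())
w=np.array([onz(c,x,.044) for x in q]); 
if len(q)==4:
    print(w.round(4),[np.linalg.norm(w[i]-w[(i+1)%4]).round(4) for i in range(4)])
    cen=w.mean(0); print("centre",cen)
    for i in range(4):
        d=w[(i+1)%4]-w[i]; print(np.degrees(np.arctan2(d[1],d[0])).round(2))
    print("tri", tri([ray(c,q.mean(0)),ray(T,(280.5,253.5))]).round(4))
y=((g[...,0]>18)&(g[...,0]<32)&(g[...,1]>130)&(g[...,2]>170)).astype(np.uint8); y[:,:290]=0;y[:,345:]=0
n,l,s,ce=cv2.connectedComponentsWithStats(y); kk=[ce[i] for i in range(1,n) if s[i,4]>150]; print(kk)
zt=p[2]-.026+.048
a=[onz(c,u,zt) for u in kk]; mid=sum(a)/2; d=a[0]-a[1]; print("module mid",mid,"head",np.degrees(np.arctan2(d[1],d[0])),"rel tool",M.T@(mid-p))
E
```

```text
[[389, 59], [380, 182], [292, 181], [290, 58]]
[[0.5923 0.1818 0.044 ]
 [0.5805 0.1016 0.044 ]
 [0.5172 0.1106 0.044 ]
 [0.5279 0.1907 0.044 ]] [np.float64(0.081), np.float64(0.064), np.float64(0.0809), np.float64(0.065)]
centre [0.55448996 0.14617862 0.044     ]
-98.39
171.99
82.34
-7.89
tri [0.5574 0.1471 0.0054]
[array([316.96747967, 297.01422764]), array([316.46272494, 377.98457584])]
module mid [0.53019548 0.07127163 0.18639107] head 82.32942734578398 rel tool [ 0.00097049 -0.00166535 -0.02200148]
```

>>> play_rows(targets="0.9 0.035 0.007 0 0; 0.9 0.065 0.012 0 0; 0.9 0.0775 0.014 0.01 0; 0.9 0.0775 0.014 0.04 0; 0.9 0.0775 0.014 0.065 0; 0.9 0.0775 0.014 0.08 0; 0.9 0.0775 0.014 0.08 0; 0.9 0.0775 0.014 0.08 0")

```text
clock: 4.72
tcp_pos: [0.5554, 0.1447, 0.0837]
orientation: [-2.362, -2.07, 0.003]
contact_force: [0.5, -0.1, -0.5]
grip_width: 0.0394
gripper_force: 41.3
```

```bash
python3 - <<'E'
from h import *
import pickle
c,im=snap("wrist","w4"); print(tcp()[0]); pickle.dump(c,open("w4.pkl","wb"))
E
```

```text
[0.55624988 0.14541125 0.08485969]
```

View pics/w4.png

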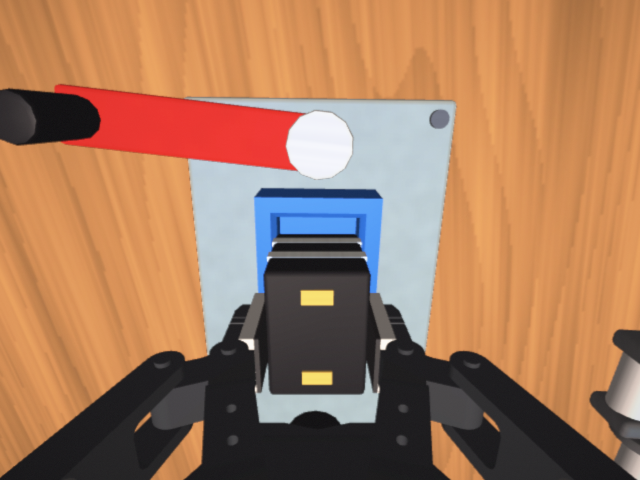

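The far rim corners of the pocket are at about (255,197) and (382,197). The pivot is at (320,145), and the knob is at the left at about (20,117). The held module is unchanged in the grip.

```bash
python3 - <<'E'
from h import *
import pickle
c=pickle.load(open("w4.pkl","rb")); p,M=tcp()
im=cv2.imread("pics/w4.png"); 
for row in(215,235): 
    g=cv2.cvtColor(im,cv2.COLOR_BGR2HSV)[row]; b=np.where((g[:,0]>100)&(g[:,0]<125)&(g[:,1]>120))[0]; b=b[(b>200)&(b<430)]; print(row,b.min(),b.max())
    L,Rr=onz(c,(b.min()-.5,row),.044),onz(c,(b.max()+.5,row),.044); print("width",np.linalg.norm(L-Rr)); cx=(L+Rr)/2; print(M.T@(cx-p))
print(cv2.cvtColor(im,cv2.COLOR_BGR2HSV)[185:222:1,290].tolist())
far=onz(c,(318.5,196.5),.044); print("far edge tool",M.T@(far-p))
zt=p[2]-.026+.048
a=[onz(c,u,zt) for u in((317,297),(316.5,378))]; print("module tool",M.T@((a[0]+a[1])/2-p))
E
```

```text
215 255 381
width 0.06584999290763245
[ 0.03238594 -0.00147129  0.04085745]
235 256 379
width 0.06547171610753112
[ 0.02148084 -0.00172723  0.0408577 ]
[[100, 29, 219], [101, 29, 218], [103, 34, 203], [107, 71, 150], [109, 153, 100], [109, 186, 93], [109, 191, 92], [109, 186, 93], [109, 186, 92], [109, 189, 93], [109, 186, 93], [109, 183, 102], [109, 176, 174], [107, 162, 246], [106, 160, 249], [106, 160, 249], [106, 159, 249], [106, 161, 249], [106, 160, 249], [106, 161, 249], [106, 161, 249], [106, 160, 248], [106, 159, 248], [106, 161, 248], [106, 162, 248], [106, 161, 249], [106, 162, 248], [107, 167, 244], [108, 186, 225], [108, 195, 212], [108, 194, 212], [108, 186, 223], [107, 168, 243], [107, 162, 248], [106, 161, 248], [106, 161, 248], [106, 161, 248]]
far edge tool [ 0.04213015 -0.00121134  0.04085724]
module tool [ 8.85723479e-05 -1.95477304e-03 -2.20013177e-02]
```

>>> play_rows(targets="0.9 0.001 0 0.01 0; 0.9 0.001 0 0.02 0; 0.9 0.001 0 0.026 0; 0.9 0.001 0 0.03 0; 0.9 0.001 0 0.034 0; 0.9 0.001 0 0.036 0; 0.9 0.001 0 0.036 0")

```text
clock: 5.35
tcp_pos: [0.5551, 0.1474, 0.0507]
orientation: [2.359, 2.073, -0.003]
contact_force: [-10.7, -4.1, 24.7]
grip_width: 0.039
gripper_force: 45.5
```

>>> play_rows(targets="-0.6 0 0 0 0; -0.6 0 0 0 0; -0.6 0 0 0 0; -0.6 0 0 -0.02 0; -0.6 0 0 -0.045 0; 1 0 0 -0.045 0; 1 0 0 -0.045 0; 1 0 0 -0.045 0")

```text
clock: 6.02
tcp_pos: [0.5552, 0.1473, 0.0928]
orientation: [-2.36, -2.073, 0.001]
contact_force: [-1.1, -0.2, -0.3]
grip_width: 0.0327
gripper_force: 0.0
```

>>> play_rows(targets="1 0 0 0 0; 1 0 0 0 0; 1 0 0 0.01 0; 1 0 0 0.018 0; 1 0 0 0.023 0; 1 0 0 0.024 0; 1 0 0 0.024 0")

```text
clock: 6.6
tcp_pos: [0.5552, 0.1473, 0.0719]
orientation: [2.359, 2.072, -0.003]
contact_force: [-11.8, -4.4, 37.7]
grip_width: -0.0001
gripper_force: 18.5
```

>>> play_rows(targets="1 0 0 -0.02 0; 1 0 0 -0.055 0; 1 0 0 -0.09 0; 0 0 0 -0.09 0.12; 0 0 0 -0.09 0.24; 0 0 0 -0.09 0.36; 0 0 0 -0.09 0.48; 0 0 0 -0.09 0.6")

```text
clock: 7.27
tcp_pos: [0.555, 0.1472, 0.1581]
orientation: [-2.871, -1.275, 0.002]
contact_force: [-0.4, -0.6, -0.0]
grip_width: 0.0428
gripper_force: 0.0
```

```bash
python3 - <<'E'
from h import *
import pickle
c=pickle.load(open("w4.pkl","rb"))
im=cv2.imread("pics/w4.png"); g=cv2.cvtColor(im,cv2.COLOR_BGR2HSV)
piv=np.array([.5641,.2155])
print("pivot seen z=.095",onz(c,(320,145),.095))
pts=[]
for col in range(120,280,20):
    g1=g[:,col]; b=np.where(((g1[:,0]<8)|(g1[:,0]>172))&(g1[:,1]>150)&(g1[:,2]>150))[0]; b=b[b<200]
    pts.append(onz(c,(col,(b.min()+b.max())/2),.083)); print(col,b.min(),b.max())
pts=np.array(pts); d=np.polyfit(pts[:,0],pts[:,1],1); print(pts.round(4)[[0,-1]]); h=np.degrees(np.arctan2(-d[0],-1)); print("lever heading",h%360, "dist of pivot to line",piv[1]-np.polyval(d,piv[0]))
print("knob tri",tri([ray(cam("top"),(243,281)),ray(cam("scene"),(404,209))]))
u=np.array([np.cos(np.radians(h)),np.sin(np.radians(h))]); print("knob",piv+.09*u)
k=piv+.09*u; go([k[0],k[1],.17],h+180)
E
```

```text
pivot seen z=.095 [0.56475928 0.21620983 0.095     ]
120 91 150
140 94 152
160 96 154
180 98 157
200 101 158
220 104 161
240 106 163
260 109 165
[[0.4914 0.2341 0.083 ]
 [0.5425 0.2213 0.083 ]]
lever heading 165.97120100023741 dist of pivot to line -0.0003973929663907416
knob tri [0.47506433 0.23667603 0.09840245]
knob [0.47678434 0.23731686]
at [0.555  0.1472 0.1581] head 47.88 shift [ 0.0144 -0.1184 -0.0119] spin 1.0806
```

>>> play_rows(targets="0 0.002 -0.02 -0.01 0.12; 0 0.004 -0.04 -0.01 0.24; 0 0.006 -0.06 -0.01 0.36; 0 0.008 -0.08 -0.01 0.48; 0 0.01 -0.1 -0.01 0.6; 0 0.0145 -0.118 -0.01 0.72; 0 0.0145 -0.118 -0.01 0.84; 0 0.0145 -0.118 -0.01 0.96")

```text
clock: 7.93
tcp_pos: [0.4758, 0.2381, 0.1681]
orientation: [3.135, -0.19, -0.002]
contact_force: [0.4, -0.5, -0.6]
grip_width: 0.0431
gripper_force: 0.0
```

>>> play_rows(targets="0 0 0 0 0.12; 0 0 0 0 0.12; 0 0 0 0 0.12; 0 0 0 0 0.12")

```text
clock: 8.27
tcp_pos: [0.4769, 0.2368, 0.1687]
orientation: [3.119, -0.368, -0.001]
contact_force: [-0.5, -0.1, 0.1]
grip_width: 0.0422
gripper_force: 0.0
```

```bash
python3 - <<'E'
from h import *
go([.4768,.2373,.095],-14)
c,im=snap("wrist","w5")
k=proj(c,[.4768,.2373,.117]); print(k, proj(c,[.4768,.2373,.083]))
E
```

```text
at [0.4769 0.2368 0.1687] head -13.45 shift [-0.0002 -0.0005  0.0737] spin 0.0095
[316.55345381 262.48457847] [316.57056847 243.00361663]
```

View pics/w5.png

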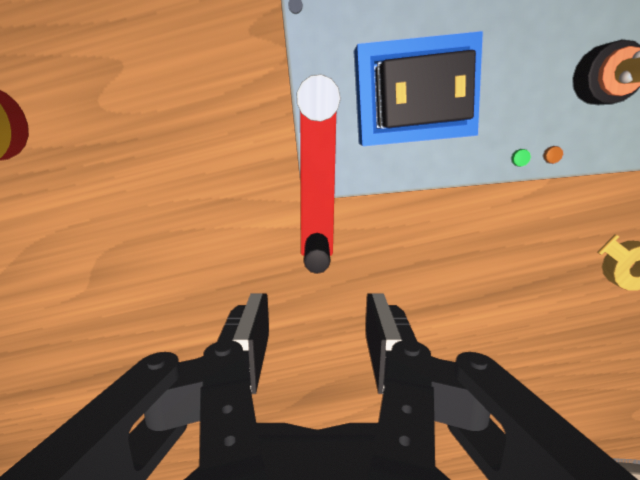

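The knob top sits at (317,261), centred between the fingers as predicted, and the module is seated in the pocket.

>>> play_rows(targets="0 0 0 0.035 0.01; 0 0 0 0.065 0.01; 0 0 0 0.074 0.01; 0.9 0 0 0.074 0.01; 0.9 0 0 0.074 0.01; 0.9 0 0 0.074 0.01; 0.9 0 0 0.074 0.01", squeeze=20)

```text
clock: 8.9
tcp_pos: [0.4777, 0.2372, 0.0962]
orientation: [-3.117, 0.389, -0.002]
contact_force: [-0.2, 0.9, -5.0]
grip_width: 0.0146
gripper_force: 21.4
```

```bash
cat > arc.py <<'E'
from h import *
# arc rows: knob relative to start along tool axes; tool x points from knob to pivot, dist .09; +rot CCW (spin negative)
for a in np.arange(.1,.81,.1):
    x=.09*(1-np.cos(a)); y=-.09*np.sin(a)
    # rotating CCW seen from above about pivot; tool y = right of heading seen from above
    print(round(a,2),round(x,4),round(-y,4))
E
python3 arc.py; python3 -c "
from h import *
go([.4768,.2373,.095],-14); print(r.get_obs()['joints'].round(2))"
```

```text
0.1 0.0004 0.009
0.2 0.0018 0.0179
0.3 0.004 0.0266
0.4 0.0071 0.035
0.5 0.011 0.0431
0.6 0.0157 0.0508
0.7 0.0212 0.058
0.8 0.0273 0.0646
at [0.4777 0.2372 0.0962] head -14.21 shift [-0.0009  0.0001  0.0012] spin -0.0037
[-0.48  0.42 -0.12  2.    0.07  0.72 -2.47]
```

>>> play_rows(targets="0.9 0.0004 0.009 0 -0.1; 0.9 0.0018 0.0179 0 -0.2; 0.9 0.004 0.0266 0 -0.3; 0.9 0.0071 0.035 0 -0.4; 0.9 0.011 0.0431 0 -0.5; 0.9 0.0157 0.0508 0 -0.6; 0.9 0.0212 0.058 0 -0.7; 0.9 0.0273 0.0646 0 -0.8")

```text
clock: 9.57
tcp_pos: [0.4881, 0.1675, 0.0962]
orientation: [-3.02, -0.863, -0.002]
contact_force: [0.7, 1.9, -5.7]
grip_width: 0.0155
gripper_force: 21.4
```

>>> play_rows(targets="0.9 0.0004 0.009 0 -0.1; 0.9 0.0018 0.0179 0 -0.2; 0.9 0.004 0.0266 0 -0.3; 0.9 0.0071 0.035 0 -0.4; 0.9 0.011 0.0431 0 -0.5; 0.9 0.0157 0.0508 0 -0.6; 0.9 0.0212 0.058 0 -0.7; 0.9 0.0273 0.0646 0 -0.8")

```text
clock: 10.23
tcp_pos: [0.5454, 0.1261, 0.0962]
orientation: [2.446, 1.97, 0.0]
contact_force: [-0.6, 0.9, -4.2]
grip_width: 0.0149
gripper_force: 21.5
```

```bash
python3 - <<'E'
from h import *
piv=np.array([.5641,.2155]);u=np.radians(262.1)
k=piv+.09*np.array([np.cos(u),np.sin(u)]); print(k); go([k[0],k[1],.095],82.1)
E
```

```text
[0.55172999 0.12635415]
at [0.5454 0.1261 0.0962] head 77.69 shift [0.0016 0.0062 0.0012] spin -0.077
```

>>> play_rows(targets="0.9 0.001 0.004 0 -0.04; 0.9 0.001 0.006 0 -0.07; 0.9 0.001 0.007 0 -0.075; 0.9 0.001 0.008 0 -0.075; 0.9 0.001 0.008 0 -0.075; 0.9 0.001 0.008 0 -0.075")

```text
clock: 10.73
tcp_pos: [0.5528, 0.1248, 0.0961]
orientation: [2.376, 2.053, -0.002]
contact_force: [-2.3, -5.5, 3.3]
grip_width: 0.015
gripper_force: 22.1
```

>>> play_rows(targets="0.9 0 0.001 0 0; 0.9 0 0.002 0 0; 0.9 0 0.003 0 0; 0.9 0 0.003 0 0")

```text
clock: 11.07
tcp_pos: [0.553, 0.1247, 0.0959]
orientation: [-2.376, -2.054, 0.009]
contact_force: [-12.0, -4.4, 10.9]
grip_width: 0.0147
gripper_force: 22.9
```

>>> play_rows(targets="0 0 0 0 0; 0 0 0 0 0; 0 0 0 0 0; 0 0 0 -0.03 0; 0 -0.02 0 -0.07 0; 0 -0.05 0 -0.1 0; 0 -0.08 0 -0.1 0; 0 -0.1 0 -0.1 0")

```text
clock: 11.73
tcp_pos: [0.5434, 0.0242, 0.1983]
orientation: [2.374, 2.05, 0.006]
contact_force: [-0.7, -0.6, -0.4]
grip_width: 0.0429
gripper_force: 0.0
```

>>> play_rows(targets="0 -0.015 0 0 0; 0 -0.015 0 0 0; 0 -0.015 0 0 0")

```text
clock: 11.98
tcp_pos: [0.5398, 0.0116, 0.1957]
orientation: [2.377, 2.053, 0.002]
contact_force: [0.7, -0.2, -1.0]
grip_width: 0.0426
gripper_force: 0.0
```

```bash
python3 - <<'E'
from h import *
import pickle
c,im=snap("wrist","w6"); p,M=tcp(); print(p); pickle.dump(c,open("w6.pkl","wb"))
for z in(.036,.055,.072): print(z,proj(c,[.5353,.0075,z]).round(1))
piv=np.array([.5641,.2155]);u=np.radians(262.1); k=piv+.09*np.array([np.cos(u),np.sin(u)])
print("knob expected",proj(c,[*k,.117]))
go([.432,-.212,.14],45)
E
```

```text
[0.53975531 0.01286473 0.19562449]
0.036 [313.7 222. ]
0.055 [313.5 228.4]
0.072 [313.4 234.8]
knob expected [310.20960108  52.25717322]
at [0.5398 0.0129 0.1956] head 81.76 shift [-0.238  -0.0745  0.0553] spin 0.6416
```

View pics/w6.png

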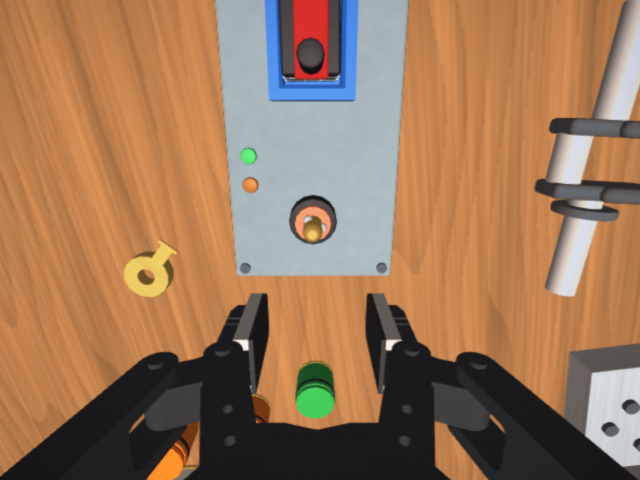

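The lever is shut: the knob top at (310,53) matches the predicted (310,52). The stud tip at (313,235) also matches its prediction.

>>> play_rows(targets="-0.5 -0.038 -0.0115 0 0.1; -0.5 -0.076 -0.023 0 0.2; -0.5 -0.114 -0.0345 0.01 0.3; -0.5 -0.152 -0.046 0.02 0.4; -0.5 -0.19 -0.06 0.03 0.5; -0.5 -0.225 -0.07 0.04 0.6; -0.5 -0.238 -0.0745 0.04 0.64; -0.5 -0.238 -0.0745 0.04 0.64")

```text
clock: 12.7
tcp_pos: [0.43, -0.2151, 0.1547]
orientation: [-2.905, -1.196, 0.002]
contact_force: [-0.0, 0.4, 0.6]
grip_width: 0.0639
gripper_force: 0.0
```

>>> play_rows(targets="-0.5 0 0 0 0; -0.5 0 0 0 0")

```text
clock: 12.87
tcp_pos: [0.4332, -0.2108, 0.1557]
orientation: [-2.899, -1.211, -0.003]
contact_force: [0.4, 0.4, -0.0]
grip_width: 0.0639
gripper_force: 0.0
```

```bash
cat > capm.py <<'E'
from h import *
def orange(n,name):
    c,im=snap(n,name); p,M=tcp()
    g=cv2.cvtColor(im,cv2.COLOR_RGB2HSV)
    m=((g[...,0]<14)&(g[...,0]>6)&(g[...,1]>225)&(g[...,2]>215)).astype(np.uint8)
    m=cv2.morphologyEx(m,cv2.MORPH_OPEN,np.ones((5,5),np.uint8))
    k,_=cv2.findContours(m,0,1); out=[]
    for q in k:
        if cv2.contourArea(q)>300: e=cv2.fitEllipse(cv2.convexHull(q)); out.append((np.round(e[0],1),np.round(e[1],1)))
    return c,p,M,out
E
python3 - <<'E'
from capm import *
c,p,M,o=orange("wrist","w7"); print(p,o)
print("expect",proj(c,[.432,-.212,.044]))
for e in o: print(onz(c,e[0],.044).round(4))
go([.432,-.212,.1],45)
E
```

```text
[ 0.43317642 -0.21072611  0.15570542] []
expect [318.59561328 234.90297607]
at [ 0.4332 -0.2107  0.1557] head 45.36 shift [-0.0018  0.      0.0557] spin 0.0062
```

```bash
python3 - <<'E'
import cv2,numpy as np
im=cv2.imread("pics/w7.png"); g=cv2.cvtColor(im,cv2.COLOR_BGR2HSV)
print(g[235,319],g[225,310],g[120,500],g[150,250])
print(g[235,250:390:6].tolist()); print(g[170:300:6,319].tolist())
E
```

```text
[ 18 190 255] [ 18 187 255] [ 13 153 202] [144 153 117]
[[13, 153, 204], [14, 153, 206], [14, 151, 202], [13, 152, 200], [14, 152, 195], [13, 152, 195], [13, 153, 193], [12, 203, 234], [18, 190, 255], [18, 192, 255], [18, 191, 255], [18, 191, 255], [18, 192, 255], [18, 192, 255], [18, 193, 255], [18, 194, 255], [14, 152, 208], [13, 152, 207], [14, 153, 200], [13, 153, 210], [14, 152, 220], [13, 153, 212], [14, 152, 211], [14, 152, 195]]
[[14, 151, 202], [13, 152, 206], [14, 153, 204], [13, 151, 202], [13, 152, 206], [12, 209, 122], [7, 81, 72], [17, 192, 255], [19, 185, 255], [18, 187, 255], [18, 188, 255], [18, 192, 255], [18, 193, 255], [17, 194, 255], [17, 198, 255], [13, 188, 235], [13, 151, 199], [14, 152, 201], [13, 152, 207], [13, 151, 213], [13, 152, 212], [13, 153, 212]]
```

```bash
sed -i 's/m=((g.*uint8)$/m=((g[...,0]<21)\&(g[...,0]>15)\&(g[...,1]>170)\&(g[...,2]>245)).astype(np.uint8)/' capm.py
python3 - <<'E'
from capm import *
c,p,M,o=orange("wrist","w8"); print(p,o)
for e in o: P=onz(c,e[0],.044);print(P.round(4), "dia",e[1]/c[1]*(c[2][2]-.044)*1.05)
T=cam("top")
print("tri", [tri([ray(c,e[0]),ray(T,(417,296.5))]).round(4) for e in o[:2]])
P=[onz(c,e[0],.044) for e in o if np.hypot(e[0][0]-318,e[0][1]-235)<40][0]
go([P[0],P[1],.012],45)
E
```

```text
[ 0.43300725 -0.21090374  0.15568055] [(array([242.7, 325.5]), array([51.5, 55.5])), (array([318.1, 235.1]), array([47.5, 49.9]))]
[ 0.335  -0.2236  0.044 ] dia [0.03792493 0.04087056]
[ 0.4316 -0.2118  0.044 ] dia [0.03497931 0.03674668]
tri [array([ 0.4197, -0.1886,  0.1835]), array([ 0.4312, -0.2127,  0.0419])]
at [ 0.433  -0.2109  0.1557] head 45.34 shift [-0.0018 -0.0005  0.1437] spin 0.0059
```

>>> play_rows(targets="-0.5 -0.002 0 0.04 0; -0.5 -0.002 0 0.08 0; -0.5 -0.002 0 0.12 0; -0.5 -0.002 0 0.141 0; -0.5 -0.002 0 0.141 0; 0.9 -0.002 0 0.141 0; 0.9 -0.002 0 0.141 0; 0.9 -0.002 0 0.141 0", squeeze=70)

```text
clock: 13.63
tcp_pos: [0.4318, -0.2144, 0.0162]
orientation: [2.899, 1.204, 0.004]
contact_force: [0.6, 0.1, -0.3]
grip_width: 0.038
gripper_force: 70.0
```

>>> play_rows(targets="0.9 0 0 0 0; 0.9 0 0 0 0; 0.9 0 0 0 0; 0.9 0 0 -0.035 0; 0.9 0 0 -0.075 0; 0.9 0 0 -0.11 0; 0.9 0 0 -0.13 0; 0.9 0 0 -0.13 0")

```text
clock: 14.3
tcp_pos: [0.4331, -0.2157, 0.1497]
orientation: [2.895, 1.201, 0.01]
contact_force: [-0.3, -0.7, 0.1]
grip_width: 0.0381
gripper_force: 70.4
```

```bash
python3 - <<'E'
from capm import *
c,p,M,o=orange("wrist","w9"); print(p,o)
for e in o: P=onz(c,e[0],p[2]+.03);print(M.T@(P-p), "dia",e[1]/c[1]*(c[2][2]-p[2]-.03))
go([.5353,.0075,.14],45)
E
```

```text
[ 0.43177506 -0.2153372   0.14739039] [(array([316.6, 341. ]), array([ 86.9, 100.7])), (array([219.1, 320.2]), array([37.6, 55.2]))]
[ 0.00284873 -0.00024093 -0.02999637] dia [0.02755703 0.03193317]
[ 0.01174331 -0.0353219  -0.03020422] dia [0.01192341 0.01750458]
at [ 0.4318 -0.2153  0.1474] head 45.04 shift [ 0.2308 -0.0842  0.0073] spin 0.0008
```

>>> play_rows(targets="0.9 0.035 -0.018 0 0; 0.9 0.07 -0.036 0 0; 0.9 0.105 -0.054 0.005 0; 0.9 0.14 -0.072 0.01 0; 0.9 0.168 -0.084 0.017 0; 0.9 0.168 -0.084 0.017 0; 0.9 0.168 -0.084 0.017 0; 0.9 0.168 -0.084 0.017 0")

```text
clock: 15.02
tcp_pos: [0.4882, -0.0367, 0.1265]
orientation: [-2.901, -1.204, 0.003]
contact_force: [-0.5, -1.5, 0.1]
grip_width: 0.0379
gripper_force: 70.4
```

```bash
python3 - <<'E'
from capm import *
import pickle
c,p,M,o=orange("wrist","w10"); print(p,o); pickle.dump((c,p,M),open("w10.pkl","wb"))
for z in (.036,.072): print(proj(c,[.5353,.0075,z]))
go([.5353,.0075,.14],45)
E
```

```text
[ 0.48829502 -0.03740374  0.12670443] [(array([316.3, 337.7]), array([78.6, 98.3]))]
[322.59206306 143.84805944]
[323.50206725 148.73235599]
at [ 0.4883 -0.0374  0.1267] head 44.99 shift [ 0.065   0.0015 -0.0134] spin -0.0002
```

View pics/w10.png

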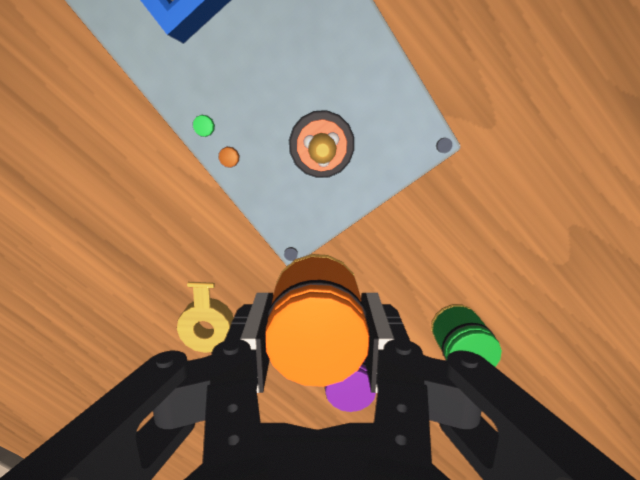

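The cap is in the grip with its top centred at (317,338). The stud tip is at (322.5,150) and the ring's centre at (322,143).

```bash
python3 - <<'E'
from h import *
import pickle
c,p,M=pickle.load(open("w10.pkl","rb")); c6=pickle.load(open("w6.pkl","rb"))
a=onz(c,(322.5,149.5),.072); b=onz(c,(322,143.7),.036)
print(a.round(4),b.round(4),"tri tip",tri([ray(c,(322.5,149.5)),ray(c6,(313,234))]).round(4))
s=(a+b)/2
cap=onz(c,(317,338),p[2]-.0155+.044); print("cap tool",M.T@(cap-p)); print("shift cap->stud",(M.T@(s-cap)).round(4))
im=cv2.imread("pics/w10.png");g=cv2.cvtColor(im,cv2.COLOR_BGR2HSV); print(g[262:306:2,317].tolist())
E
```

```text
[0.5346 0.0076 0.072 ] [0.5351 0.0078 0.036 ] tri tip [0.5347 0.0074 0.0695]
cap tool [ 0.00468853 -0.00176933 -0.02850631]
shift cap->stud [0.0603 0.0028 0.1011]
[[11, 212, 119], [11, 210, 119], [11, 212, 118], [11, 214, 118], [12, 214, 118], [11, 216, 118], [11, 216, 118], [12, 214, 118], [12, 214, 113], [8, 117, 35], [160, 25, 31], [7, 88, 78], [12, 212, 118], [11, 214, 144], [14, 199, 251], [12, 211, 157], [12, 218, 145], [11, 215, 161], [15, 198, 252], [17, 194, 255], [17, 197, 255], [17, 199, 255]]
```

>>> play_rows(targets="0.9 0.03 0.0015 0 0; 0.9 0.061 0.003 0 0; 0.9 0.061 0.003 0 0; 0.9 0.061 0.003 0.018 0; 0.9 0.061 0.003 0.034 0; 0.9 0.061 0.003 0.044 0; 0.9 0.061 0.003 0.052 0; 0.9 0.061 0.003 0.052 0", squeeze=100)

```text
clock: 15.73
tcp_pos: [0.5339, 0.0046, 0.0742]
orientation: [-2.901, -1.203, 0.001]
contact_force: [0.2, 1.7, -1.2]
grip_width: 0.0376
gripper_force: 100.3
```

>>> play_rows(targets="0.9 0 0 0.003 0; 0.9 0 0 0.006 0; 0.9 0 0 0.008 0; 0.9 0 0 0.01 0; 0.9 0 0 0.012 0; 0.9 0 0 0.014 0; 0.9 0 0 0.016 0; 0.9 0 0 0.016 0")

```text
clock: 16.4
tcp_pos: [0.5341, 0.0047, 0.0589]
orientation: [2.902, 1.204, -0.001]
contact_force: [0.6, 1.0, -0.6]
grip_width: 0.037
gripper_force: 100.6
```

>>> play_rows(targets="0.9 0 0 0.002 0; 0.9 0 0 0.003 0; 0.9 0 0 0.004 0; 0.9 0 0 0.004 0")

```text
clock: 16.73
tcp_pos: [0.5343, 0.0047, 0.0554]
orientation: [2.901, 1.204, -0.0]
contact_force: [-1.9, 0.1, 5.8]
grip_width: 0.0371
gripper_force: 101.3
```

>>> play_rows(targets="0.9 0 0 0.001 0; 0.9 0 0 0.002 0; 0.9 0 0 0.003 0; 0.9 0 0 0.003 0")

```text
clock: 17.07
tcp_pos: [0.5344, 0.0048, 0.054]
orientation: [2.901, 1.204, -0.001]
contact_force: [-6.3, -1.3, 20.4]
grip_width: 0.0374
gripper_force: 103.7
```

>>> play_rows(targets="0.9 0 0 0.001 0; 0.9 0 0 0.001 0; 0.9 0 0 0.001 0; 0.9 0 0 0.001 0")

```text
clock: 17.4
tcp_pos: [0.5345, 0.0047, 0.0539]
orientation: [2.9, 1.203, -0.0]
contact_force: [-9.1, -0.7, 30.6]
grip_width: 0.0374
gripper_force: 104.9
```

```bash
python3 - <<'E'
from capm import *
c,p,M,o=orange("wrist","w11"); print(p,o,r.get_obs()["contact_force"])
T,_=snap("top","t2")
E
```

```text
[0.53446133 0.00475608 0.05384578] [(array([314.4, 325.5]), array([52.5, 91.5]))] [-10.19342287  -0.21445206  30.10738046]
```

```bash
python3 -c "
from bench import r
print(r.hand_in())"
```

```text
the job is handed in; nothing more can be done
None
```

The module is fully home in the pocket, the lever is shut against its stop, and I handed the job in at about 17.5 s of arm time with the gripper still pressing the cap hard against its stop at about 30 N; the ring being fully down and the click are judged from force and height readings, not seen.

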